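# Set the drain valve, then pull and hold the spring bleed slide

## Robot

A 6-joint arm with a two-finger parallel gripper is mounted at the origin on the work surface. World frame = base frame: x ahead of the robot, y to its left, z up, the work surface at z = 0. Lengths are in m, angles in rad, forces in N, time in s.
With the tool pointing down it reaches from about 0.275 to 0.775 m from the base axis. Payload 14.6 kg.
Tool frame: the origin (TCP) lies at the very end of the fingers, on their centre line; the grasp point (between the pads) lies 19 mm behind it; z points along the fingers, x is the direction in which the jaws open and shut, and the axes are right-handed (so a half turn about z gives the same grasp; the last joint's range is limited). The gripper opens to 85 mm and grips with 20 to 120 N. Pads are 22 mm wide; open, the fingers measure 114 mm over their backs; the gripper's body (76 mm by 85 mm) begins 54 mm behind the grasp point. The pads swing forward as they close: fully open they stand 13 mm farther back than shut.
Start: joints at [-1.405, 0.263, -0.048, 1.259, 0, 1.415], TCP at [0.166, -0.498, 0.198] pointing down, gripper open.
Joint ranges: [-2.65, 2.65], [-0.89, 1.7], [-1.18, 1.37], [-2.13, 2.11], [-1.35, 1.29], [-3.14, 3.14]. Speed limits (rad/s): [1.89, 1.89, 2.57, 2.79, 3.14, 3.14].

## Interface

Orientations are given as [roll, pitch, yaw] about the fixed x, y, z axes, in that order (R = Rz(yaw) Ry(pitch) Rx(roll)).
In Python, from station import robot gives the robot as it stands. The module is installed in compiled form; this text tells all that it offers.
- The arm moves only by the shell command python3 -m inch 'ROWS' [OPENING]. ROWS is JSON, a list of rows, each a list of 4 numbers: the shift along the world's x, y, z in m, then the turn about the world's z in degrees. In form: [[tx, ty, tz, spin], ...]. A call has 1 to 20 rows; each row shifts and turns the commanded pose from where the row before left it; what a row does not reach is not made up. A row lasts 1/12 s, in which the tool goes at most 41.7 mm and 7.16 degrees, less where a joint would pass 70% of its speed; a pose out of reach is approached as far as the arm can. A call with a gripper value outside its range is refused whole. OPENING is the closure, from -1 (fully open) to 1 (shut), so that 0 is half open, set as the call begins (- or left out, the last holds). The fingers move at their own pace and stop on an object; the grip force is fixed at half the most. Time passes only in rows, so rows that do not move let the fingers close. It gives the time, the measured TCP pose, the force and the opening at its end, in the units of the state.
- robot.state(): the state, without advancing time (a new reading comes with each control period).
- robot.snapshot(name): name is "scene" or "top" or "wrist"; returns the picture (420x560x3 uint8, red, green, blue); there is no depth.
- robot.calibration(name): a dict with "mtx" (3x3 intrinsics, pixels), "distortion" ([k1, k2, p1, p2, k3] as OpenCV has them; the pictures are not rectified), "rvec" (rotation vector, rad) and "tvec" (3), from world to camera coordinates, as OpenCV has them. Camera axes: x right, y down, z forward; pixel columns grow to the right and rows downward; lengths in m; the calibration is good to about 2 mm. A picture is of the moment at which its call begins: read the wrist's pose just before it. calibration takes no time and is no camera call; for the wrist camera it gives the pose at the moment of the call.
- robot.close_job(): hands the job in, once; it reports no verdict.
The state is a dict: "time": time; "joints": joint angles; "dq": joint speeds; "tau": joint torques, N m; "tcp_pos": TCP position; "orientation": TCP orientation; "force": force on the tool from outside, world axes, zero at the start; "wrist_torque": the same for the moment, N m; "opening": finger opening in m.
Only numpy, scipy, OpenCV 4.12 (cv2) and the standard library are available. Lean on these libraries where they do the work, as an engineer would, in place of code of your own. Each camera call takes 0.05 s, during which the arm holds its last target.

## Task

Bleed the steriliser's drain manifold. First, with the bleed slide still fully home, turn the valve handle counterclockwise until its narrow pointer lines up with the index tab on the rim of its dial and leave it set there; then pull the spring-return bleed slide out towards the robot until its side pointer stands level with the mark tab clamped beside its track, and keep it there. Finish while the gripper's fingers are still holding the slide steadily at the mark (it springs back if let go), and leave the jug, cassette, jar and brush where they are.

Things in the scene. Friction and masses are not known exactly. Their poses are not given: they have to be found in the camera images.
- manifold: aluminium drip tray, 250 x 340 x 12 mm, fixed on the counter; copper header pipe along its far edge (top at 51 mm). Origin: centre of its underside; x points away from the robot side, y along the pipe. Valve and slide stand side by side on it at y = +85 and -85 mm (which is on which side varies), both with the tray's yaw: valve axis at x = -30 mm, slide grip at x = 0 when home.
- valve_handle: black bar on an upright axis over a round white dial (94 mm across, top 57 mm up). Bar 12 mm thick (y), x = -24 to 20 mm, 72 to 100 mm above the counter; a thin low pointer nose reaches x = 42 mm. Origin: on the axis, 86 mm up; x along the pointer, z up. Turns 0 (along the tray's x) to 1.57 rad counterclockwise; starts at 0 to 0.3; 0.08 N m friction, stays as left. Pinch across the bar from above.
- dial_index: dark steel index tab clipped on the rim of the valve's dial, fixed, 43 to 67 mm from the axis, 7 mm wide, top 7 mm above the dial. Origin: on the valve's axis, level with the dial's top (57 mm above the counter); x points from the axis through the tab (at 0.7 to 1.25 rad of valve turn). The valve is set when the handle's x is along this x.
- bleed_handle: black grip plate on the slide: 12 (x) x 36 (y) mm, 72 to 127 mm above the counter. Origin: its centre, 99.5 mm up. Slides along its own -x (towards the robot side), home to 65 mm; the spring pulls back 6 N plus 0.12 N per mm. Housing under it: top 57 mm up; spring barrel (top 84 mm) 48 mm behind its centre when home. Pinch from above, a finger before and one behind, and pull.
- bleed_pointer (a point): tip of the slide's small side pointer, a dark steel tongue 4 mm wide (x) and 14 mm long on the +y side of the slide: at the same x as the centre of the grip plate, 30 mm to its +y side and 65 mm above the counter. Moves with the slide; axes as the grip.
- mark: dark steel mark tab clamped beside the track on the slide housing's +y side, fixed: a ridge 5 x 26 x 10 mm. Origin: on the ridge's centre line, on the housing top (57 mm above the counter), 34.5 mm to the +y side of the track's middle; axes as the slide. 30 to 52 mm of pull from home. The slide is at the mark when its pointer is level with this origin in x.
- jug: white plastic jug with red cap, 132 mm across, 240 mm high, standing on the counter to the +y side of the tray. Origin: centre of its underside. Leave alone.
- cassette: flat steel instrument cassette, 180 x 130 x 32 mm, lying to the -y side of the tray. Origin: centre of its underside. Leave alone.
- jar: white jar, 70 mm across, 85 mm high, beyond the tray. Origin: centre of its underside. Leave alone.
- brush: cleaning brush, 180 mm long, lying beyond the tray. Leave alone.

How it is judged:
By the outcome, as a careful person would: the job done as asked, in the order asked, and still so for the second after the job is handed in, while the arm keeps its last pose, push and grip.
It also fails if it takes over 42 s, if anything falls off the work surface, if the arm or the gripper's body presses on something with over 40 N, if the wrist force passes 120 N, or if a joint passes its speed limit or range.

## Working session

There is one attempt and no reset: what is moved stays moved. The work goes in short steps, Python scripts to look and compute and a shell command to move; the robot and the scene stay as the last step left them, time stands still between calls to the robot, and variables do not carry over. Pictures are saved under pics/ and viewed, and the job is handed in when it is done.

```bash
mkdir -p pics
python3 - <<'E'
from station import robot
import cv2
s=robot.state();print(s)
for n in("scene","top"):
    c=robot.calibration(n);print(n,c)
    cv2.imwrite(f"pics/{n}0.png",robot.snapshot(n)[:,:,::-1])
E
```

```text
{'time': 0.0, 'joints': array([-1.40533822e+00,  2.63547469e-01, -4.89480028e-02,  1.25940799e+00,
        3.00660308e-06,  1.41548203e+00]), 'dq': array([-1.63221408e-04,  3.39370549e-05,  2.59696438e-04, -4.44097120e-04,
       -1.08384623e-03, -2.16605187e-04]), 'tau': array([ 6.08412665e-04, -6.37608290e+01,  3.84564614e+01,  1.39009490e-02,
       -7.90453271e-06,  1.09186814e-05]), 'tcp_pos': array([ 0.16546802, -0.49790635,  0.19710834]), 'orientation': array([-3.14141842e+00,  1.09334426e-03, -1.25002383e+00]), 'force': array([-1.0901396 , -0.07224875,  0.2944371 ]), 'wrist_torque': array([-0.01091042, -0.03374507,  0.01072135]), 'opening': 0.08516479387748983}
scene {'mtx': array([[388.74412937,   0.        , 279.50343723],
       [  0.        , 388.74412937, 208.14444549],
       [  0.        ,   0.        ,   1.        ]]), 'distortion': array([-0.03356718,  0.        ,  0.        ,  0.        ,  0.        ]), 'rvec': array([ 1.95559761,  1.41762157, -0.58079151]), 'tvec': array([-0.23489354, -0.3579945 ,  1.39237257])}
top {'mtx': array([[405.95782525,   0.        , 285.83107511],
       [  0.        , 405.95782525, 209.10098483],
       [  0.        ,   0.        ,   1.        ]]), 'distortion': array([0.02625345, 0.        , 0.        , 0.        , 0.        ]), 'rvec': array([ 2.19178631, -2.13975144,  0.1117498 ]), 'tvec': array([0.01646505, 0.66384239, 0.94571048])}
```

View pics/scene0.png

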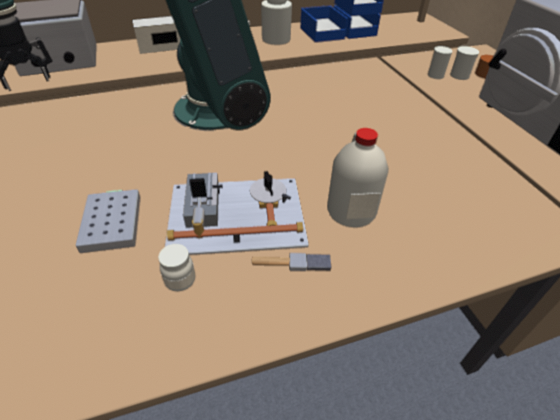

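View pics/top0.png

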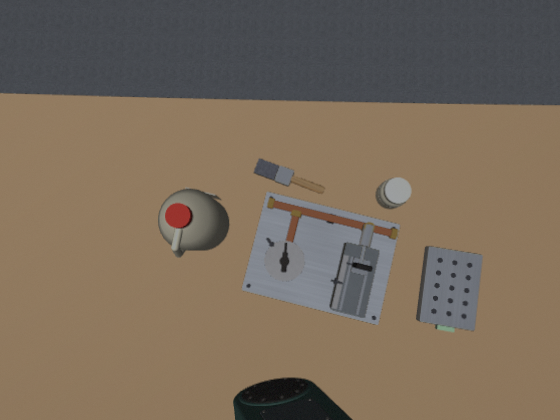

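The top view shows the valve at about (284,262) on the robot's left, the slide grip at about (361,267), the index tab near (270,242) and the mark near (336,281). I'll zoom in.

Run:
```python
import cv2
a=cv2.imread("pics/top0.png")
cv2.imwrite("pics/top0z.png",cv2.resize(a[190:330,240:405],None,fx=4.8,fy=4.2,interpolation=cv2.INTER_CUBIC) if 0 else cv2.resize(a[190:330,240:400],None,fx=4,fy=4,interpolation=cv2.INTER_CUBIC))
a=cv2.imread("pics/scene0.png")
cv2.imwrite("pics/scene0z.png",cv2.resize(a[150:260,160:320],None,fx=5,fy=5,interpolation=cv2.INTER_CUBIC))
```

```text
(no output)
```

View pics/top0z.png

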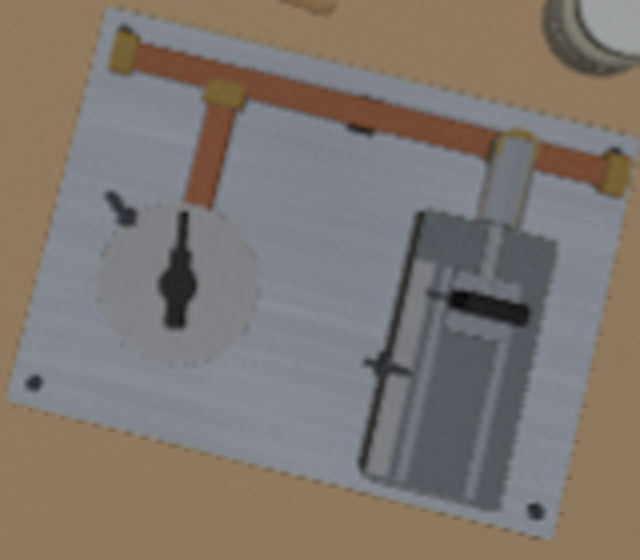

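View pics/scene0z.png

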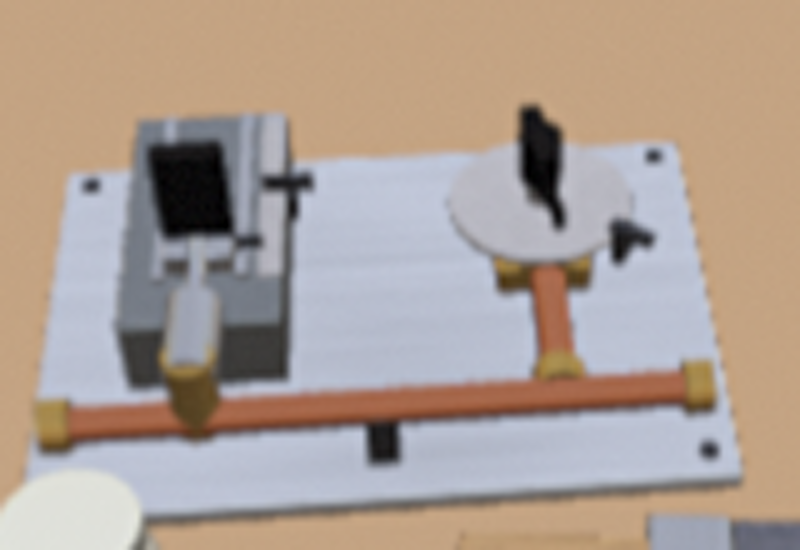

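```bash
cat > h.py <<'E'
import numpy as np,cv2
from station import robot
from scipy.optimize import least_squares
def proj(c,P):
    P=np.asarray(P,float).reshape(-1,1,3)
    return cv2.projectPoints(P,c["rvec"],c["tvec"],c["mtx"],c["distortion"])[0].reshape(-1,2)
def ray(c,uv):
    n=cv2.undistortPoints(np.array([[uv]],float),c["mtx"],c["distortion"])[0,0]
    R=cv2.Rodrigues(c["rvec"])[0]; o=-R.T@np.ravel(c["tvec"]); return o,R.T@np.r_[n,1]
def atz(c,uv,z):
    o,d=ray(c,uv); return o+d*(z-o[2])/d[2]
def z(u,v,f,ox,oy): return ((u+.5)/f-.5+ox,(v+.5)/f-.5+oy)
E
cat > a.py <<'E'
from h import *
T=robot.calibration("top");S=robot.calibration("scene")
t=lambda u,v:z(u,v,4,240,190); s=lambda u,v:z(u,v,5,160,150)
# tray coords -> obs
obs=[(T,(.125,.17,.012),t(110,10)),(T,(-.125,.17,.012),t(12,400)),(T,(-.125,-.17,.012),t(552,538)),(T,(.125,-.17,.012),t(640,135)),
(S,(-.125,-.17,.012),s(70,173)),(S,(-.125,.17,.012),s(672,143)),(S,(.125,.17,.012),s(742,482)),
(T,(-.03,.085,.1),t(177,283))]
def W(p,q):
    c,sn=np.cos(p[2]),np.sin(p[2]); return np.array([p[0]+c*q[0]-sn*q[1],p[1]+sn*q[0]+c*q[1],q[2]])
f=lambda p:np.concatenate([proj(c,W(p,q))[0]-o for c,q,o in obs])
if __name__=="__main__":
    r=least_squares(f,[.5,0,0]);p=r.x;print(p,np.degrees(p[2]));print(r.fun.reshape(-1,2).round(2))
    print("valve",W(p,(-.03,.085,.086)),"grip",W(p,(0,-.085,.0995)))
    inv=lambda w:(np.array([[np.cos(p[2]),np.sin(p[2])],[-np.sin(p[2]),np.cos(p[2])]])@(w[:2]-p[:2])).round(4)
    for n,uv,h in [("griptop",t(489,305),.127),("dial",t(178,284),.057),("axis top",t(177,283),.1),("pointer tip",t(184,213),.072),("idx in",t(128,217),.064),("idx out",t(108,195),.064),
      ("bptr",t(430,294),.065),("mark L",t(365,364),.067),("mark R",t(409,370),.067),("mark mid",t(386,367),.067)]:
        w=atz(T,uv,h);print(n,w.round(4),inv(w))
E
python3 a.py
```

```text
[ 0.55202511 -0.05723619 -0.22026489] -12.620248547501982
[[-0.5  -1.67]
 [-1.52  0.03]
 [ 0.88  0.63]
 [ 1.    0.13]
 [-0.99  0.11]
 [ 0.72 -0.33]
 [ 0.62 -1.08]
 [ 0.66  0.14]]
valve [0.54132141 0.03226482 0.086     ] grip [ 0.53345362 -0.14018255  0.0995    ]
griptop [ 0.5346 -0.1346  0.127 ] [-0.0001 -0.0793]
dial [0.5402 0.0334 0.057 ] [-0.0314  0.0858]
axis top [0.5416 0.0337 0.1   ] [-0.03    0.0865]
pointer tip [0.5811 0.0309 0.072 ] [0.0091 0.0923]
idx in [0.5782 0.0633 0.064 ] [-0.0008  0.1234]
idx out [0.5907 0.0753 0.064 ] [0.0087 0.1378]
bptr [ 0.5382 -0.1121  0.065 ] [-0.0015 -0.0565]
mark L [ 0.4976 -0.0749  0.067 ] [-0.0493 -0.0291]
mark R [ 0.4948 -0.1001  0.067 ] [-0.0464 -0.0543]
mark mid [ 0.4962 -0.0869  0.067 ] [-0.048  -0.0411]
```

```bash
python3 -m inch '[[0.015,0.022,0.005,6.6],[0.015,0.022,0.005,6.6],[0.015,0.022,0.005,6.6],[0.015,0.022,0.005,6.6],[0.015,0.022,0.005,6.6],[0.015,0.022,0.005,6.6],[0.015,0.022,0.005,6.6],[0.015,0.022,0.005,6.6],[0.015,0.022,0.005,6.6],[0.015,0.022,0.005,6.6],[0.015,0.022,0.005,6.6],[0.015,0.022,0.005,6.6]]' && python3 -m inch '[[0.015,0.022,0,6.6],[0.015,0.022,0,6.6],[0.015,0.022,0,6.6],[0.015,0.022,0,6.6],[0.015,0.022,0,6.6],[0.015,0.022,0,6.6],[0.015,0.022,0,6.6],[0.015,0.022,0,6.6],[0.015,0.022,0,6.6],[0.015,0.022,0,6.6],[0,0,0,0],[0,0,0,0]]'
python3 - <<'E'
from h import *
s=robot.state();print(s["time"],s["tcp_pos"],s["orientation"],s["joints"],s["force"])
im=robot.snapshot("wrist");c=robot.calibration("wrist")
print(c); np.save("w1.npy",c,allow_pickle=True)
cv2.imwrite("pics/w1.png",im[:,:,::-1])
E
```

```text
time: 1.1
tcp_pos: [0.3459, -0.2329, 0.2577]
orientation: [-3.141, 0.0, 0.138]
force: [0.0, -0.8, -0.6]
opening: 0.0855
time: 2.1
tcp_pos: [0.4957, -0.0133, 0.2571]
orientation: [-3.141, 0.0, 1.286]
force: [0.1, -0.8, -0.3]
opening: 0.0851
2.1 [ 0.49571523 -0.01328726  0.25706271] [-3.14051263e+00  1.22134696e-04  1.28587756e+00] [-1.91269969e-01  2.02217982e-01  2.92386687e-02  1.39890372e+00
 -2.06045171e-05  9.36488772e-02] [ 0.05871964 -0.79182915 -0.30014359]
{'mtx': array([[367.0905699 ,   0.        , 279.05484947],
       [  0.        , 367.0905699 , 210.32421198],
       [  0.        ,   0.        ,   1.        ]]), 'distortion': array([-0.04758179,  0.        ,  0.        ,  0.        ,  0.        ]), 'rvec': array([-2.30048634, -1.72002248, -0.27511694]), 'tvec': array([-0.12551834, -0.51616907,  0.28744559])}
```

View pics/w1.png

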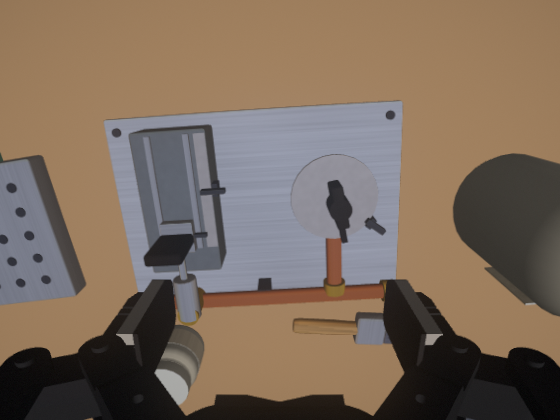

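The wrist view shows the whole tray: valve axis near (340,208), index tab near (375,226), slide grip near (170,249), slide pointer tip near (206,235), mark near (212,190). I'll zoom in for accuracy.

Run:
```python
import cv2
a=cv2.imread("pics/w1.png")
cv2.imwrite("pics/w1a.png",cv2.resize(a[145:250,285:405],None,fx=5.7,fy=5.7,interpolation=cv2.INTER_CUBIC)[:598])
cv2.imwrite("pics/w1b.png",cv2.resize(a[110:310,100:400],None,fx=2.66,fy=2.66,interpolation=cv2.INTER_CUBIC))
cv2.imwrite("pics/w1c.png",cv2.resize(a[165:285,120:240],None,fx=4.9,fy=4.9,interpolation=cv2.INTER_CUBIC))
```

```text
(no output)
```

View pics/w1a.png

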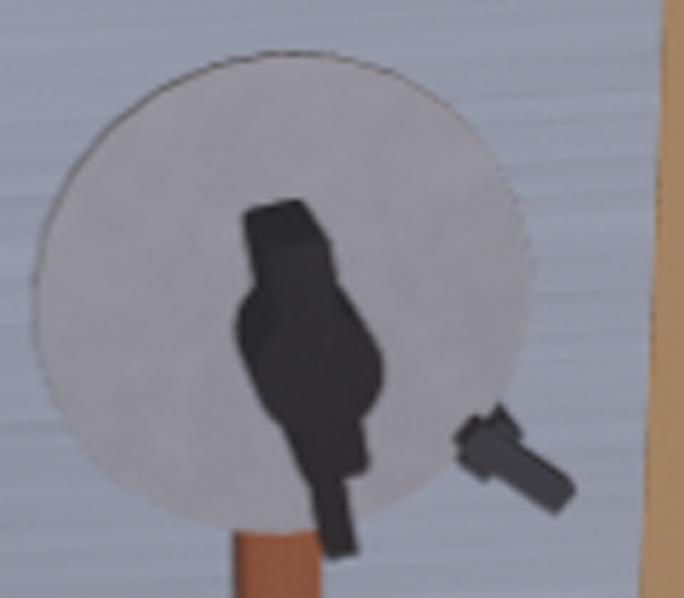

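View pics/w1c.png

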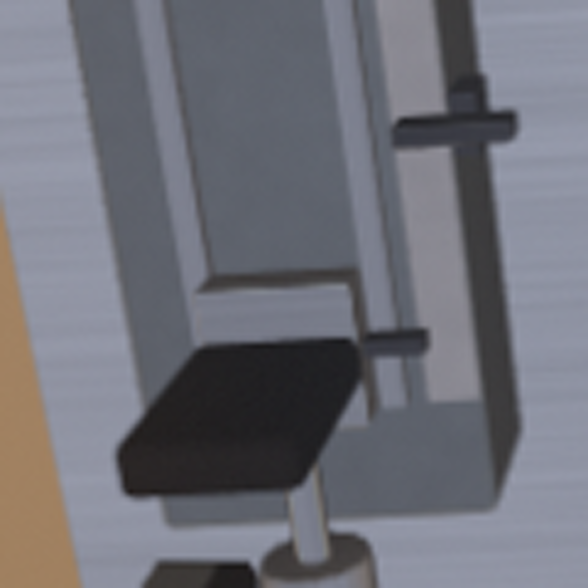

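```bash
cat > b.py <<'E'
from h import *
C=np.load("w1.npy",allow_pickle=True).item()
a=lambda u,v:z(u,v,5.7,285,145); b=lambda u,v:z(u,v,4.9,120,165)
rim=[(290,52),(33,290),(532,280),(285,533),(105,125),(465,130),(110,470)]
P=np.array([atz(C,a(*q),.057) for q in rim])
f=lambda x:np.hypot(P[:,0]-x[0],P[:,1]-x[1])-.047
r=least_squares(f,[.54,.03]);ax=r.x;print("axis",ax,"res mm",(r.fun*1e3).round(1))
def ang(q,h):
    w=atz(C,q,h)[:2]-ax; return np.hypot(*w).round(4),np.arctan2(w[1],w[0]).round(4)
for n,q,h in [("tab end L",(575,490),.064),("tab end R",(555,515),.064),("tab mid end",(565,503),.064),("tab inner",(490,443),.064),("clip in",(457,442),.062),("clip in2",(500,405),.062),
 ("nose end",(341,552),.074),("nose end lo",(341,552),.07),("nose end hi",(341,552),.08),("bar back",(272,208),.1)]:
    print(n,ang(a(*q),h),atz(C,a(*q),h)[:2].round(4))
for n,q,h in [("near-y",(107,121),.012),("near+y",(402,101),.012)]: print(n,atz(C,q,h).round(4))
e=atz(C,(402,101),.012)-atz(C,(107,121),.012);print("yaw",np.arctan2(-e[0],e[1]),np.hypot(*e[:2]))
R=lambda t:np.array([[np.cos(t),np.sin(t)],[-np.sin(t),np.cos(t)]])
yaw=-.2203
for n,q,h in [("ptr tip near edge",(428,330),.067),("ptr tip far",(426,354),.064),("ptr tip mid",(428,340),.066),("ptr root mid",(366,344),.066),
 ("mark topL near",(395,124),.067),("mark topR near",(517,112),.067),("mark topL far",(395,135),.067),("mark topR far",(517,126),.067),("mark bot L far",(395,146),.057),("mark bot R far", (517,137),.057),
 ("grip top nL",(205,350),.127),("grip top nR",(350,340),.127),("grip fL",(120,455),.127),("grip fR",(295,470),.127)]:
    w=atz(C,b(*q),h);print(n,w[:2].round(4),"tray-ish rel axis",(R(yaw)@(w[:2]-ax)).round(4))
E
python3 b.py
```

```text
axis [0.54141597 0.03242589] res mm [-0.  -0.3  0.3  0.2  0.6 -1.  -0.7]
tab end L (np.float64(0.0671), np.float64(0.7273)) [0.5915 0.077 ]
tab end R (np.float64(0.0672), np.float64(0.6358)) [0.5955 0.0723]
tab mid end (np.float64(0.0671), np.float64(0.6804)) [0.5936 0.0747]
tab inner (np.float64(0.0475), np.float64(0.7083)) [0.5775 0.0634]
clip in (np.float64(0.0431), np.float64(0.6248)) [0.5764 0.0576]
clip in2 (np.float64(0.0458), np.float64(0.8571)) [0.5714 0.0671]
nose end (np.float64(0.0453), np.float64(-0.0425)) [0.5866 0.0305]
nose end lo (np.float64(0.0471), np.float64(-0.0355)) [0.5885 0.0308]
nose end hi (np.float64(0.0425), np.float64(-0.0542)) [0.5839 0.0301]
bar back (np.float64(0.0298), np.float64(-3.1278)) [0.5116 0.032 ]
near-y [ 0.3951 -0.1898  0.012 ]
near+y [0.4688 0.1353 0.012 ]
yaw -0.22292872045275225 0.33329053026750094
ptr tip near edge [ 0.5372 -0.1087] tray-ish rel axis [ 0.0267 -0.1386]
ptr tip far [ 0.5435 -0.112 ] tray-ish rel axis [ 0.0336 -0.1405]
ptr tip mid [ 0.5398 -0.1098] tray-ish rel axis [ 0.0295 -0.1391]
ptr root mid [ 0.5368 -0.1234] tray-ish rel axis [ 0.0295 -0.153 ]
mark topL near [ 0.4911 -0.0993] tray-ish rel axis [-0.0203 -0.1396]
mark topR near [ 0.496  -0.0736] tray-ish rel axis [-0.0212 -0.1134]
mark topL far [ 0.4934 -0.1002] tray-ish rel axis [-0.0179 -0.1399]
mark topR far [ 0.4989 -0.0746] tray-ish rel axis [-0.0181 -0.1138]
mark bot L far [ 0.4977 -0.104 ] tray-ish rel axis [-0.0128 -0.1427]
mark bot R far [ 0.5034 -0.0777] tray-ish rel axis [-0.0131 -0.1158]
grip top nL [ 0.51   -0.1309] tray-ish rel axis [ 0.0051 -0.1663]
grip top nR [ 0.5158 -0.1042] tray-ish rel axis [ 0.0048 -0.139 ]
grip fL [ 0.5255 -0.1548] tray-ish rel axis [ 0.0253 -0.1862]
grip fR [ 0.5377 -0.1238] tray-ish rel axis [ 0.0305 -0.1533]
```

```bash
python3 -m inch '[[0.0115,0.0115,-0.02,3.4],[0.0115,0.0115,-0.02,3.4],[0.0115,0.0115,-0.02,3.4],[0.0113,0.0113,-0.02,3.5],[0,0,-0.02,0],[0,0,-0.02,0],[0,0,-0.015,0],[0,0,0,0],[0,0,0,0],[0,0,0,0]]' 0
python3 - <<'E'
from h import *
print(robot.state()["tcp_pos"])
cv2.imwrite("pics/w2.png",robot.snapshot("wrist")[:,:,::-1])
E
```

```text
time: 2.98
tcp_pos: [0.5416, 0.031, 0.1237]
orientation: [3.14, 0.0, 1.522]
force: [-0.2, -0.7, -0.6]
opening: 0.0425
[0.54163863 0.03096909 0.12369969]
```

View pics/w2.png

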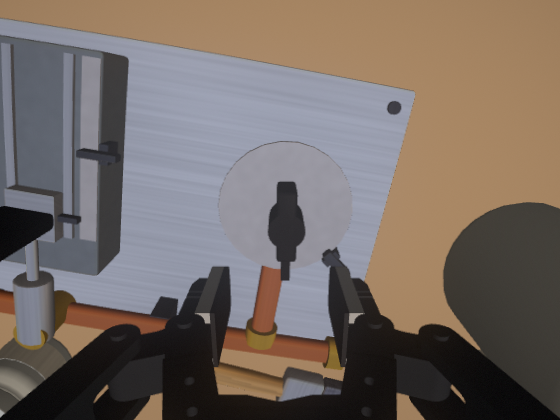

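The handle is upright in the picture (nose end at (285,278), bar end at (287,183)) and about midway between the fingers. Going down.

```bash
python3 -m inch '[[0,0.0015,-0.014,0],[0,0,-0.014,0],[0,0,-0.014,0],[0,0,-0.011,0],[0,0,0,0]]' 0 && python3 -m inch '[[0,0,0,0],[0,0,0,0],[0,0,0,0],[0,0,0,0],[0,0,0,0],[0,0,0,0]]' 1;  python3 - <<'E'
from h import *
s=robot.state();print(s["time"],s["tcp_pos"],s["orientation"],s["opening"],s["force"],s["wrist_torque"])
cv2.imwrite("pics/w3.png",robot.snapshot("wrist")[:,:,::-1])
E
```

```text
time: 3.45
tcp_pos: [0.5408, 0.0329, 0.0688]
orientation: [-3.14, -0.0, 1.523]
force: [0.1, 0.2, -0.6]
opening: 0.0428
time: 3.95
tcp_pos: [0.5415, 0.033, 0.0699]
orientation: [3.141, 0.0, 1.523]
force: [0.7, -0.7, 0.1]
opening: -0.0
3.95 [0.54151189 0.03304202 0.06989165] [3.14109787e+00 3.46485217e-05 1.52330093e+00] -3.3860319195129086e-05 [ 0.74207097 -0.73038376  0.08254158] [-0.0011568  -0.06415173 -0.03202142]
```

View pics/w3.png

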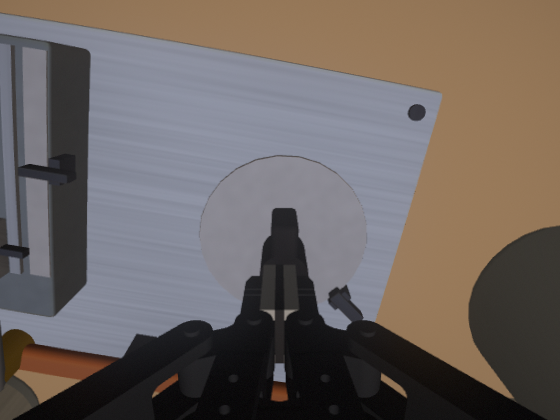

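Run:
```python
from h import *
a=cv2.imread("pics/w3.png")
cv2.imwrite("pics/w3z.png",cv2.resize(a[190:390,180:400],None,fx=3,fy=3,interpolation=cv2.INTER_CUBIC))
robot.state()
a=robot.snapshot("scene")[:,:,::-1]
cv2.imwrite("pics/s3z.png",cv2.resize(a[120:260,180:340],None,fx=4,fy=4,interpolation=cv2.INTER_CUBIC))
print(robot.state()["opening"],robot.state()["time"])
```

```text
0.0002628914882682432 4.05
```

View pics/w3z.png

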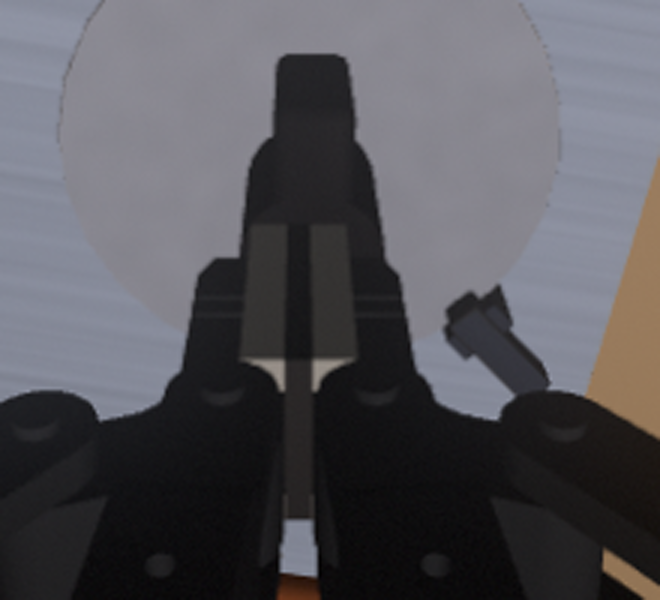

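View pics/s3z.png

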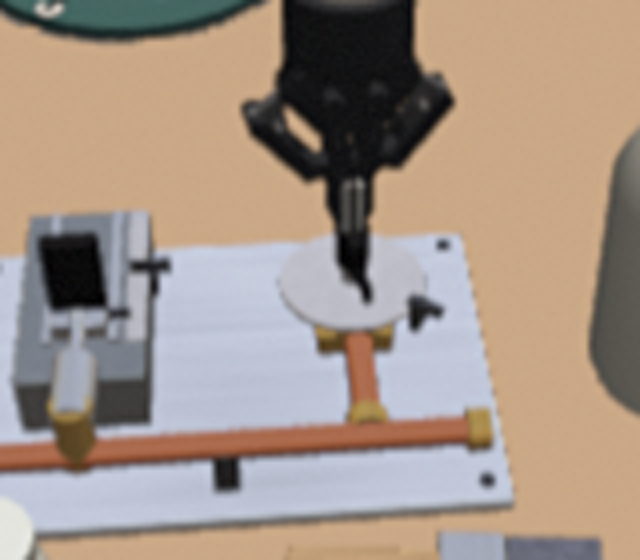

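Run:
```python
from h import *
c=robot.calibration("wrist")
a=cv2.imread("pics/w3.png")[190:390,180:400];a=cv2.resize(a,None,fx=3,fy=3,interpolation=cv2.INTER_CUBIC)
ax=np.array([.5415,.0325]);t=-.05
def H(x,y,zz): return [ax[0]+x*np.cos(t)-y*np.sin(t),ax[1]+x*np.sin(t)+y*np.cos(t),zz]
for h,col in((.1,(0,0,255)),(.072,(0,255,255))):
    p=proj(c,[H(-.024,-.006,h),H(.02,-.006,h),H(.02,.006,h),H(-.024,.006,h)]);
    cv2.polylines(a,[np.int32(((p-[180,190])+.5)*3)],True,col,1)
for h in (.07,.09,.11,.13):
  p=proj(c,[H(-.011,-.006,h),H(-.011,.006,h),H(-.011,-.002,h),H(-.011,.002,h)]);
  for q in p: cv2.circle(a,tuple(int(x) for x in ((q-[180,190])+.5)*3),4,(0,255,0),1)
cv2.imwrite("pics/w3o.png",a)
```

```text
(no output)
```

View pics/w3o.png

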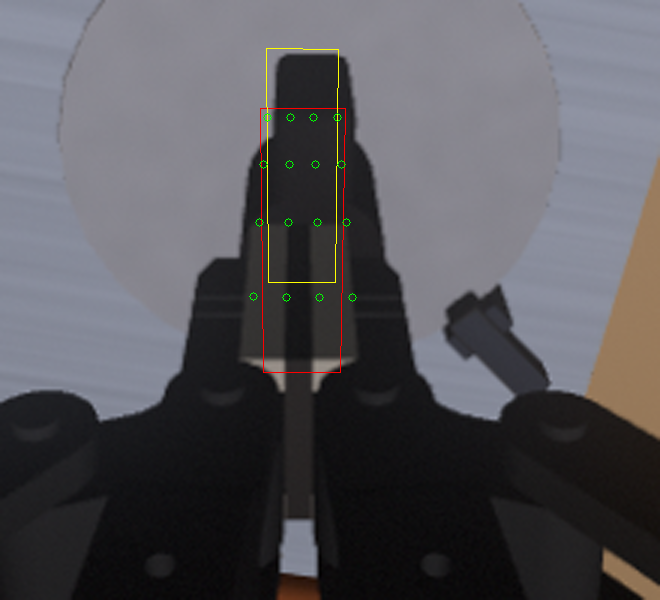

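Run:
```python
from h import *
c=robot.calibration("scene");s=robot.state();print(s["tcp_pos"],s["time"])
a=robot.snapshot("scene")[:,:,::-1]
o=(230,130);a=cv2.resize(a[130:220,230:320],None,fx=6.6,fy=6.6,interpolation=cv2.INTER_CUBIC)
for h in (.057,.07,.085,.1,.12,.14):
    p=proj(c,[[.5415,.033,h]])[0];q=tuple(int(x) for x in (p-o+.5)*6.6);cv2.circle(a,q,3,(0,0,255),-1);cv2.putText(a,str(h),(q[0]+50,q[1]),0,.5,(0,0,255),1)
cv2.imwrite("pics/s4.png",a)
```

```text
[0.54138305 0.03308943 0.06969816] 4.05
```

View pics/s4.png

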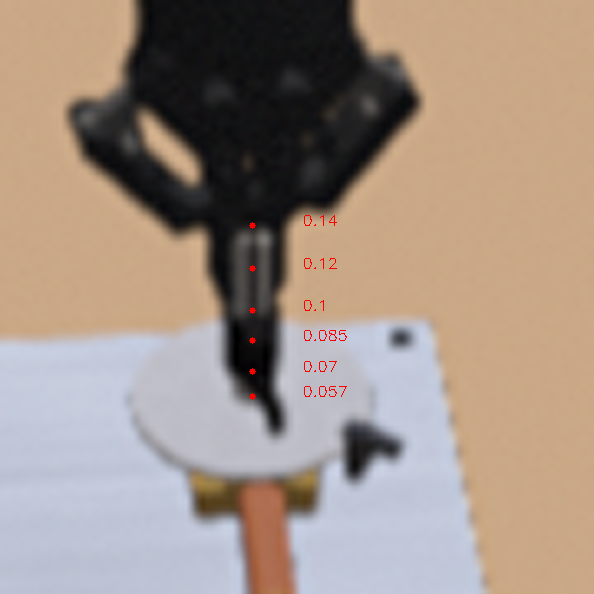

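Run:
```python
from h import *
c=robot.calibration("wrist");s=robot.state()
R=cv2.Rodrigues(c["rvec"])[0];t=np.ravel(c["tvec"])
T=s["tcp_pos"];print("cam pos rel tcp",-R.T@t-T)
# axis system: approx down; jaw dir j, wide dir w
y=s["orientation"][2];j=np.array([np.cos(y),np.sin(y),0]);w=np.array([np.sin(y),-np.cos(y),0])  # w ~ +x
for up in (0,.01,.02,.03,.04,.05):
  for ww in (-.011,.011):
    P=T+w*ww+np.array([0,0,up]);d=(R@P+t)[2]
    print(up,ww,"depth",d.round(3),"px/mm",(.36709/d).round(2),proj(c,[P,P-j*.0425,P-j*.02125,P+j*.02125]).round(0).tolist())
```

```text
cam pos rel tcp [-0.07941734  0.00286348  0.17738693]
0 -0.011 depth 0.19 px/mm 1.93 [[281.0, 228.0], [199.0, 228.0], [240.0, 228.0], [322.0, 228.0]]
0 0.011 depth 0.197 px/mm 1.87 [[281.0, 266.0], [202.0, 266.0], [242.0, 266.0], [321.0, 266.0]]
0.01 -0.011 depth 0.18 px/mm 2.03 [[281.0, 236.0], [195.0, 235.0], [238.0, 235.0], [325.0, 236.0]]
0.01 0.011 depth 0.187 px/mm 1.96 [[281.0, 275.0], [198.0, 275.0], [240.0, 275.0], [323.0, 275.0]]
0.02 -0.011 depth 0.171 px/mm 2.15 [[282.0, 244.0], [191.0, 244.0], [236.0, 244.0], [327.0, 244.0]]
0.02 0.011 depth 0.178 px/mm 2.06 [[281.0, 285.0], [194.0, 285.0], [238.0, 285.0], [325.0, 285.0]]
0.03 -0.011 depth 0.161 px/mm 2.27 [[282.0, 253.0], [185.0, 253.0], [233.0, 253.0], [330.0, 253.0]]
0.03 0.011 depth 0.168 px/mm 2.18 [[282.0, 296.0], [189.0, 296.0], [235.0, 296.0], [328.0, 296.0]]
0.04 -0.011 depth 0.152 px/mm 2.42 [[282.0, 263.0], [180.0, 263.0], [231.0, 263.0], [333.0, 263.0]]
0.04 0.011 depth 0.159 px/mm 2.31 [[282.0, 309.0], [184.0, 308.0], [233.0, 309.0], [331.0, 309.0]]
0.05 -0.011 depth 0.142 px/mm 2.58 [[282.0, 275.0], [173.0, 274.0], [227.0, 274.0], [337.0, 275.0]]
0.05 0.011 depth 0.149 px/mm 2.46 [[282.0, 322.0], [178.0, 322.0], [230.0, 322.0], [334.0, 322.0]]
```

Both cameras show the shut fingertips about 37 mm above the reported TCP (z ≈ 0.107, just over the bar). That fits the opening reading of 0: the fingers closed above the bar. I'll reopen and go deeper, watching the force.

```bash
python3 -m inch '[[0,0,0,0],[0,0,0,0],[0,0,0,0],[0,0,0,0]]' 0.2 && python3 -m inch '[[0,0,-0.006,0],[0,0,-0.006,0],[0,0,-0.004,0],[0,0,0,0]]' && python3 -m inch '[[0,0,-0.006,0],[0,0,-0.006,0],[0,0,-0.004,0],[0,0,0,0]]'
python3 - <<'E'
from h import *
robot.state()
a=robot.snapshot("wrist")[:,:,::-1];cv2.imwrite("pics/w5.png",a)
E
```

```text
time: 4.43
tcp_pos: [0.5413, 0.0331, 0.0696]
orientation: [-3.142, 0.0, 1.523]
force: [0.0, 0.7, -0.0]
opening: 0.0344
time: 4.77
tcp_pos: [0.5406, 0.0331, 0.0524]
orientation: [-3.14, -0.0, 1.523]
force: [-1.0, 0.0, -0.1]
opening: 0.0345
time: 5.1
tcp_pos: [0.5408, 0.0332, 0.0366]
orientation: [-3.14, -0.0, 1.523]
force: [-0.6, 0.0, -0.2]
opening: 0.034
```

View pics/w5.png

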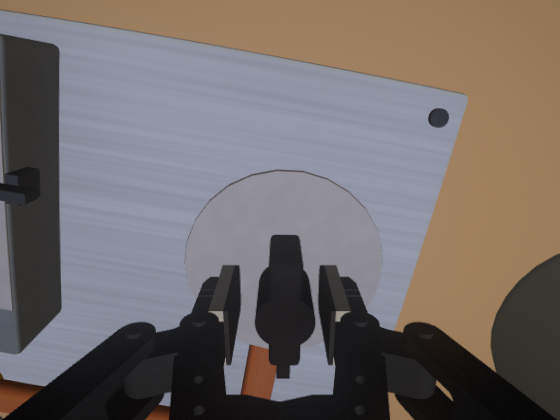

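The bar with its hub (285,300) now sits between the pads (inner edges at x≈238 and 322). Closing.

```bash
python3 -m inch '[[0,0,0,0],[0,0,0,0],[0,0,0,0],[0,0,0,0],[0,0,0,0],[0,0,0,0]]' 1
python3 - <<'E'
from h import *
s=robot.state();print(s["tcp_pos"],s["opening"],s["force"])
a=robot.snapshot("wrist")[:,:,::-1];cv2.imwrite("pics/w6.png",a)
E
```

```text
time: 5.65
tcp_pos: [0.5416, 0.0351, 0.038]
orientation: [3.141, -0.004, 1.525]
force: [0.2, 15.5, 2.4]
opening: 0.011
[0.54155829 0.03513905 0.03795049] 0.01101212148579821 [ 0.24649859 15.54925766  2.38118548]
```

View pics/w6.png

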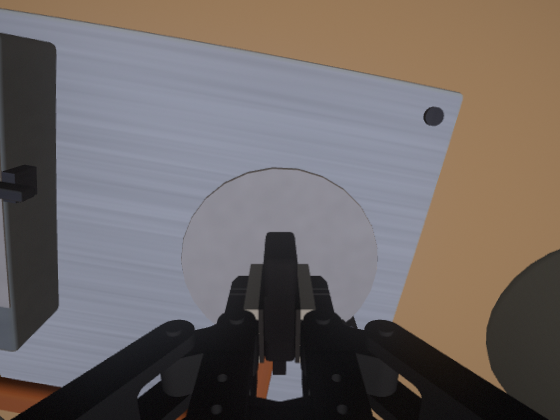

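```bash
python3 -m inch '[[0,0.0023,0,0],[0,0,0,4],[0,0,0,5],[0,0,0,5],[0,0,0,5],[0,0,0,5],[0,0,0,5],[0,0,0,5],[0,0,0,4],[0,0,0,0],[0,0,0,0],[0,0,0,0]]'
python3 - <<'E'
from h import *
s=robot.state();print(s["tcp_pos"],s["orientation"],s["opening"],s["force"],s["joints"])
np.save("w7.npy",robot.calibration("wrist"),allow_pickle=True)
a=robot.snapshot("wrist")[:,:,::-1];cv2.imwrite("pics/w7.png",a)
a=robot.snapshot("top")[:,:,::-1];cv2.imwrite("pics/t7.png",cv2.resize(a[190:330,240:400],None,fx=4,fy=4,interpolation=cv2.INTER_CUBIC))
E
```

```text
time: 6.7
tcp_pos: [0.5414, 0.0357, 0.0379]
orientation: [3.141, -0.0, 2.184]
force: [-2.5, 4.4, 6.2]
opening: 0.011
[0.54141699 0.03567159 0.03792626] [ 3.14095040e+00 -1.74274391e-04  2.18397926e+00] 0.011031078028784246 [-2.47186148  4.37959251  6.22883147] [-8.47511586e-02  3.91186024e-01 -3.13119046e-01  8.66111172e-01
  5.46262596e-04 -6.97933927e-01]
```

View pics/w7.png

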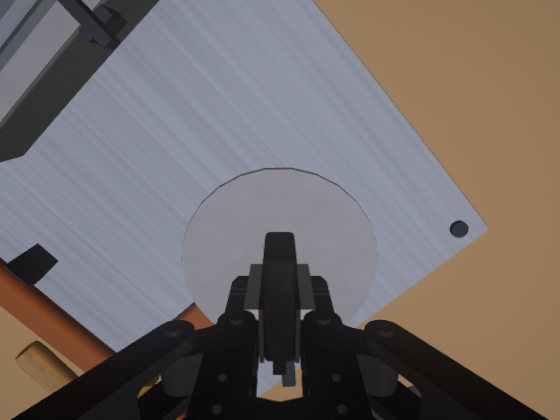

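View pics/t7.png

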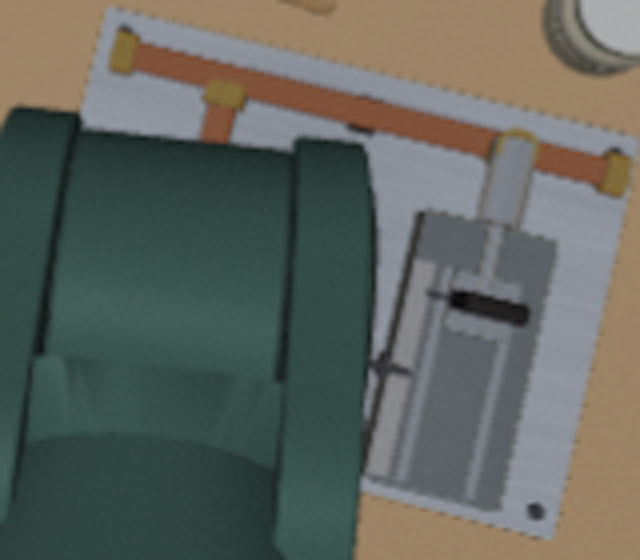

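Run:
```python
import cv2
a=cv2.imread("pics/w7.png")
cv2.imwrite("pics/w7z.png",cv2.resize(a[320:420,220:340],None,fx=6,fy=6,interpolation=cv2.INTER_CUBIC))
```

```text
(no output)
```

View pics/w7z.png

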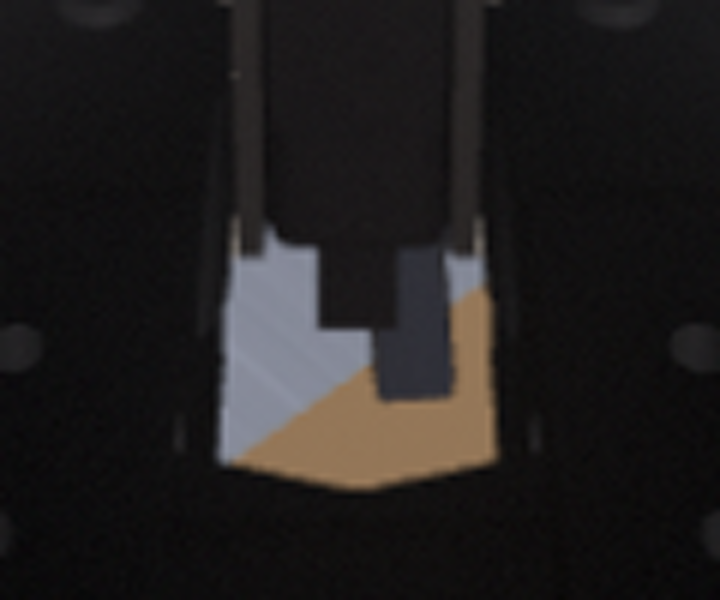

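Run:
```python
from h import *
C=np.load("w7.npy",allow_pickle=True).item()
P=np.array([atz(C,q,.057) for q in [(280,168),(182,255),(378,252),(213,200),(348,200)]])
r=least_squares(lambda x:np.hypot(P[:,0]-x[0],P[:,1]-x[1])-.047,[.54,.03]);ax=r.x;print(ax,(r.fun*1e3).round(1))
g=lambda u,v:z(u,v,6,220,320)
for A in (ax,[.5415,.0325],[.5415,.0353]):
  A=np.array(A)
  for n,q,h in [("tab end L",(376,400),.064),("tab end R",(455,398),.064),("tab mid",(415.5,399),.064),("nose end",(357,328),.074),("nose endlo",(357,328),.07),("nose hi",(357,328),.08),("bar back",(0,0),0)][:6]:
    w=atz(C,g(*q),h)[:2]-A;print(n,np.hypot(*w).round(4),np.arctan2(w[1],w[0]).round(4))
```

```text
[0.54303154 0.03556449] [ 1.8  0.2  0.1 -1.3 -1.2]
tab end L 0.0652 0.6307
tab end R 0.0655 0.7359
tab mid 0.0652 0.6834
nose end 0.0481 0.6028
nose endlo 0.0518 0.6034
nose hi 0.0426 0.6017
tab end L 0.0683 0.6537
tab end R 0.0687 0.7541
tab mid 0.0684 0.704
nose end 0.0511 0.6352
nose endlo 0.0548 0.6336
nose hi 0.0456 0.6381
tab end L 0.0666 0.6203
tab end R 0.0668 0.7235
tab mid 0.0666 0.672
nose end 0.0495 0.5897
nose endlo 0.0532 0.5912
nose hi 0.044 0.5869
```

```bash
python3 -m inch '[[0,0,0,2],[0,0,0,2.4],[0,0,0,0],[0,0,0,0],[0,0,0,0]]'
python3 - <<'E'
from h import *
s=robot.state();print(s["orientation"],s["force"])
C=robot.calibration("wrist");np.save("w8.npy",C,allow_pickle=True)
a=robot.snapshot("wrist")[:,:,::-1];cv2.imwrite("pics/w8.png",a)
cv2.imwrite("pics/w8z.png",cv2.resize(a[320:420,220:340],None,fx=6,fy=6,interpolation=cv2.INTER_CUBIC))
E
```

```text
time: 7.22
tcp_pos: [0.5414, 0.0358, 0.0379]
orientation: [3.141, -0.0, 2.261]
force: [-2.7, 5.5, 6.6]
opening: 0.0112
[ 3.14092197e+00 -2.91197937e-04  2.26087705e+00] [-2.66245693  5.47082748  6.61383779]
```

View pics/w8z.png

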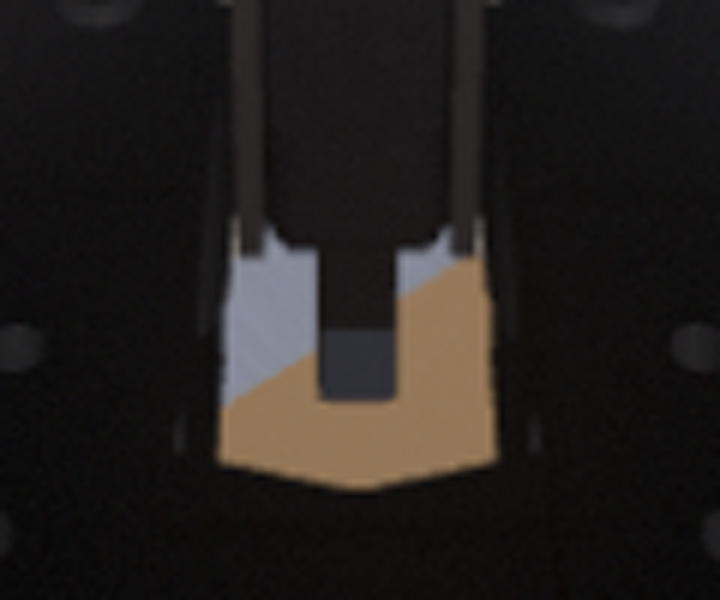

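Nose and tab both span columns 318–396, so they're aligned and collinear with the bar. Releasing and lifting.

```bash
python3 -m inch '[[-0.0003,0.0006,0.0003,0],[0,0,0,0],[0,0,0,0]]' && python3 -m inch '[[0,0,0,0],[0,0,0,0],[0,0,0,0],[0,0,0,0],[0,0,0,0]]' 0 && python3 -m inch '[[0,0,0.01,0],[0,0,0.02,0],[0,0,0.03,0],[0,0,0.03,0],[0,0,0.03,0],[0,0,0.03,0],[0,0,0.03,0],[0,-0.02,0.01,2],[0,-0.02,0,2],[0,-0.02,0,2],[0,-0.02,0,2],[0,0,0,0],[0,0,0,0]]'
python3 - <<'E'
from h import *
s=robot.state();print(s["orientation"],s["force"])
C=robot.calibration("wrist");np.save("w9.npy",C,allow_pickle=True)
a=robot.snapshot("wrist")[:,:,::-1];cv2.imwrite("pics/w9.png",a)
E
```

```text
time: 7.52
tcp_pos: [0.5413, 0.0358, 0.038]
orientation: [3.141, 0.001, 2.262]
force: [1.6, 1.0, 0.2]
opening: 0.0109
time: 7.93
tcp_pos: [0.541, 0.036, 0.0378]
orientation: [-3.141, -0.0, 2.263]
force: [-0.1, 0.0, 0.2]
opening: 0.0423
time: 9.02
tcp_pos: [0.5409, -0.0447, 0.2278]
orientation: [-3.142, -0.0, 2.401]
force: [-0.2, -0.4, -0.2]
opening: 0.0429
[-3.14153694e+00 -2.01103933e-04  2.40090434e+00] [-0.24039545 -0.39630417 -0.16140831]
```

View pics/w9.png

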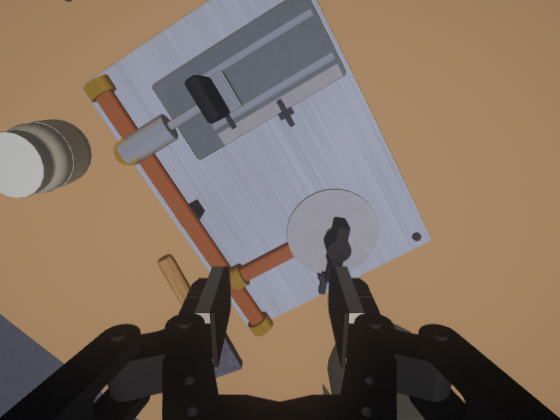

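Valve looks aligned: axis (340,240), nose (325,270) and tab (322,285) are collinear. Next I hover over the slide grip with the jaws along the tray's x.

```bash
python3 -m inch '[[-0.001,-0.0115,0,3.7],[-0.001,-0.0115,0,3.7],[-0.001,-0.0115,0,3.7],[-0.001,-0.0115,-0.01,3.7],[-0.001,-0.0115,-0.02,3.7],[-0.001,-0.0115,-0.02,3.7],[-0.001,-0.0115,-0.02,3.8],[-0.001,-0.0115,-0.02,3.8],[0,0,-0.02,0],[0,0,0,0],[0,0,0,0],[0,0,0,0]]' 0
python3 - <<'E'
from h import *
s=robot.state();print(s["orientation"],s["force"])
C=robot.calibration("wrist");np.save("w10.npy",C,allow_pickle=True)
a=robot.snapshot("wrist")[:,:,::-1];cv2.imwrite("pics/w10.png",a)
E
```

```text
time: 10.07
tcp_pos: [0.5336, -0.1355, 0.1191]
orientation: [-3.141, 0.001, 2.923]
force: [0.4, -0.3, 0.5]
opening: 0.0429
[-3.14148121e+00  1.07405051e-03  2.92327814e+00] [ 0.35948444 -0.2757295   0.48455541]
```

View pics/w10.png

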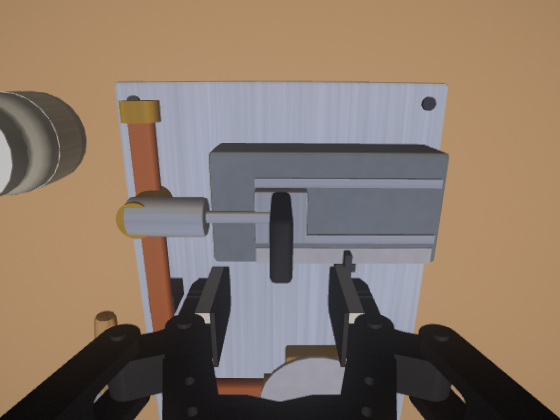

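The grip plate at (281,240) sits centred between the fingers and square to them. Descending.

```bash
python3 -m inch '[[0,0,-0.015,0],[0,0,-0.015,0],[0,0,-0.015,0],[0,0,-0.012,0],[0,0,-0.008,0],[0,0,-0.003,0],[0,0,0,0],[0,0,0,0]]' 0
python3 - <<'E'
from h import *
a=robot.snapshot("wrist")[:,:,::-1];cv2.imwrite("pics/w11.png",a)
a=robot.snapshot("scene")[:,:,::-1];cv2.imwrite("pics/s11.png",cv2.resize(a[120:240,140:280],None,fx=5,fy=5,interpolation=cv2.INTER_CUBIC))
E
```

```text
time: 10.78
tcp_pos: [0.5335, -0.1361, 0.0507]
orientation: [-3.141, 0.001, 2.923]
force: [-0.1, -0.2, -0.0]
opening: 0.0427
```

View pics/w11.png

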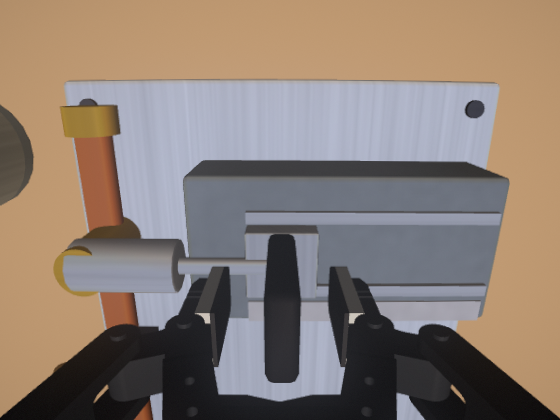

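View pics/s11.png

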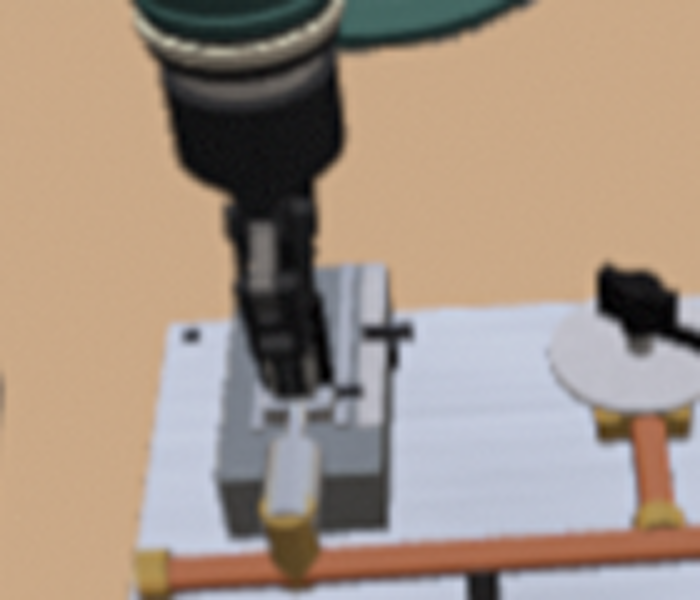

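```bash
python3 -m inch '[[0,0,0.004,0],[0,0,0,0],[0,0,0,0],[0,0,0,0],[0,0,0,0],[0,0,0,0],[0,0,0,0]]' 1
python3 - <<'E'
from h import *
a=robot.snapshot("wrist")[:,:,::-1];cv2.imwrite("pics/w12.png",a)
E
```

```text
time: 11.47
tcp_pos: [0.5326, -0.136, 0.0548]
orientation: [-3.141, 0.0, 2.923]
force: [-6.9, 1.2, 13.8]
opening: 0.0111
```

View pics/w12.png

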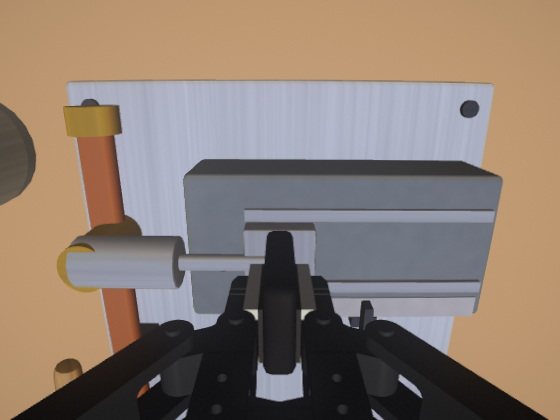

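```bash
python3 -m inch '[[-0.0049,0.0011,0.0005,0],[-0.0049,0.0011,0.0005,0],[-0.0049,0.0011,0.0003,0],[-0.0049,0.0011,0,0],[-0.0049,0.0011,0,0],[-0.0049,0.0011,0,0],[-0.0049,0.0011,0,0],[-0.0029,0.0007,0,0],[0,0,0,0],[0,0,0,0],[0,0,0,0]]'
python3 - <<'E'
from h import *
a=robot.snapshot("wrist")[:,:,::-1];cv2.imwrite("pics/w13.png",a)
a=robot.snapshot("scene")[:,:,::-1];cv2.imwrite("pics/s13.png",cv2.resize(a[140:240,160:280],None,fx=6,fy=6,interpolation=cv2.INTER_CUBIC))
E
```

```text
time: 12.43
tcp_pos: [0.4968, -0.1279, 0.0549]
orientation: [3.141, 0.002, 2.923]
force: [8.6, -1.6, -14.7]
opening: 0.0117
```

View pics/w13.png

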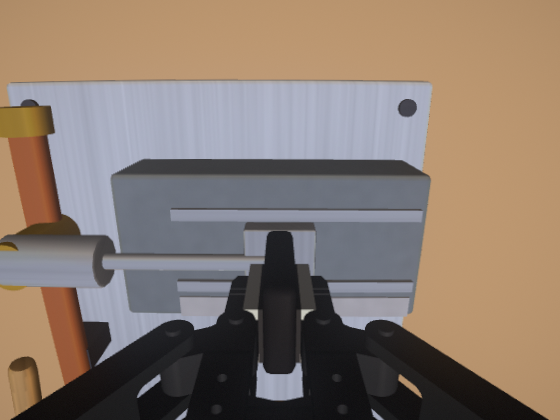

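View pics/s13.png

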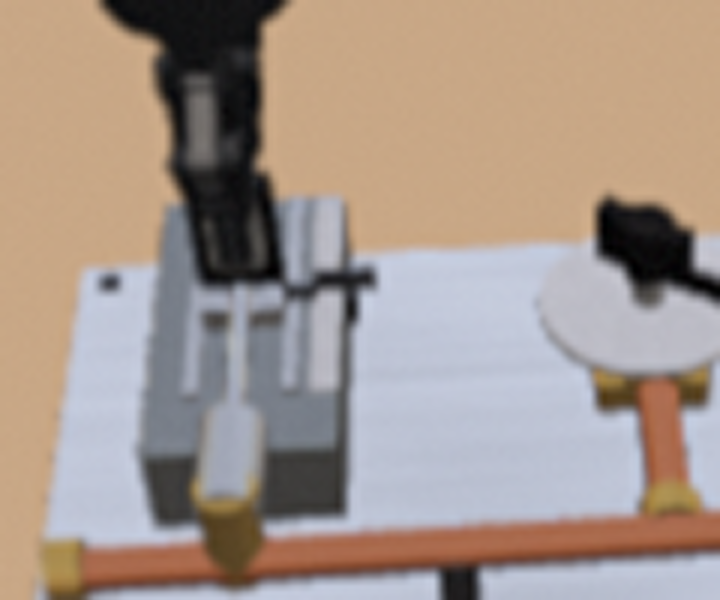

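Run:
```python
from h import *
a=robot.snapshot("scene")[:,:,::-1];cv2.imwrite("pics/s14.png",cv2.resize(a[170:215,185:235],None,fx=12,fy=12,interpolation=cv2.INTER_CUBIC))
a=robot.snapshot("top")[:,:,::-1];cv2.imwrite("pics/t14.png",cv2.resize(a[190:330,240:400],None,fx=4,fy=4,interpolation=cv2.INTER_CUBIC))
a=cv2.imread("pics/w9.png")
cv2.imwrite("pics/w9z.png",cv2.resize(a[65:165,180:310],None,fx=6,fy=6,interpolation=cv2.INTER_CUBIC))
```

```text
(no output)
```

View pics/s14.png

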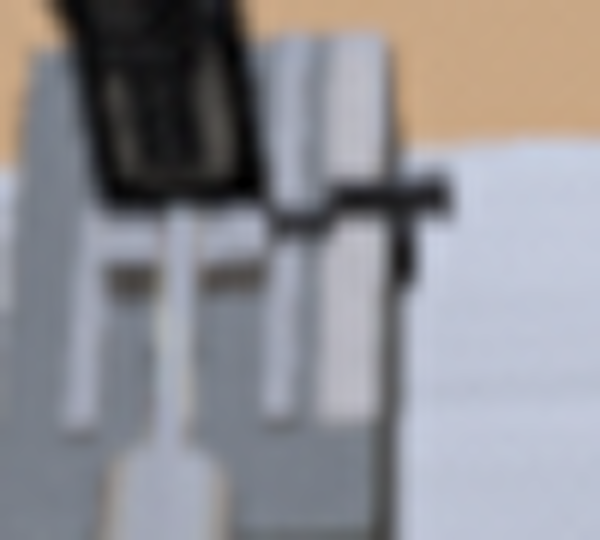

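View pics/t14.png

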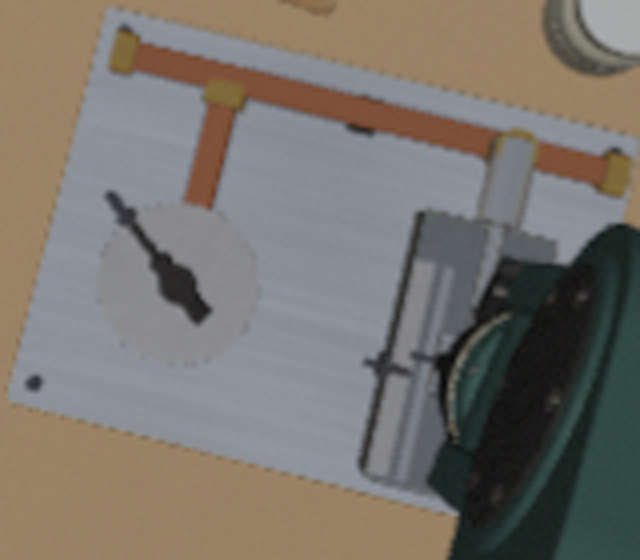

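View pics/w9z.png

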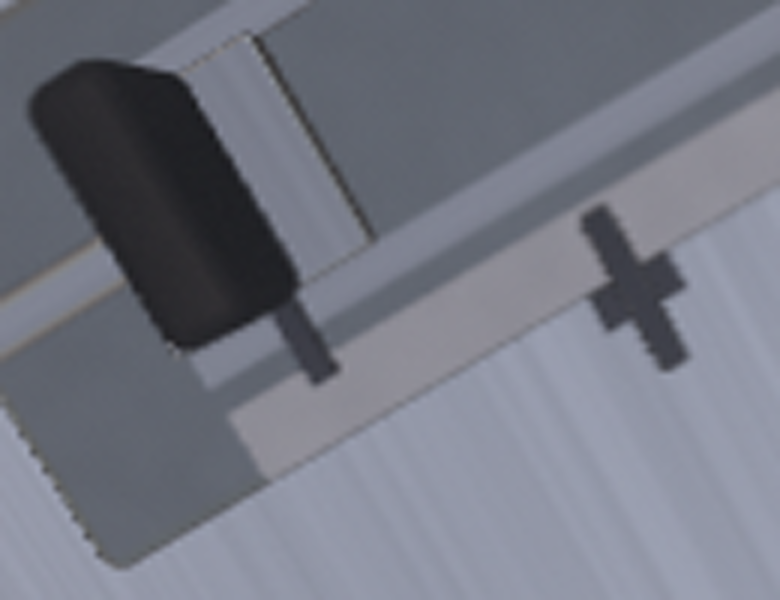

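Run:
```python
from h import *
C=np.load("w9.npy",allow_pickle=True).item();T=robot.calibration("top")
yaw=-.2203;R=np.array([[np.cos(yaw),np.sin(yaw)],[-np.sin(yaw),np.cos(yaw)]])
g=lambda u,v:z(u,v,6,180,65);t=lambda u,v:z(u,v,4,240,190)
for cam,f,L in ((C,g,[("ptr tip",(322,374),.065),("ptr root",(285,312),.065),("mark a",(597,215),.067),("mark b",(675,360),.067),("mark mid",(635,287),.067)]),
  (T,t,[("ptr tip",(414,356),.065),("ptr root",(443,360),.065),("mark a",(367,363),.067),("mark b",(410,370),.067)])):
  for n,q,h in L:
    w=atz(cam,f(*q),h);print(n,w[:2].round(4),(R@(w[:2]-[.541,.0358])).round(4))
s=robot.state();print((s["tcp_pos"][:2]-[.5326,-.136])@[-.9758,.2185],s["force"])
```

```text
ptr tip [ 0.5404 -0.1098] [ 0.0313 -0.1422]
ptr root [ 0.5381 -0.1202] [ 0.0313 -0.1528]
mark a [ 0.4939 -0.0989] [-0.0165 -0.1417]
mark b [ 0.4995 -0.0754] [-0.0162 -0.1176]
mark mid [ 0.4967 -0.0874] [-0.0163 -0.1299]
ptr tip [ 0.5027 -0.1031] [-0.007 -0.144]
ptr root [ 0.5009 -0.1198] [-0.0052 -0.1606]
mark a [ 0.4982 -0.076 ] [-0.0173 -0.1185]
mark b [ 0.4949 -0.1006] [-0.0152 -0.1432]
0.036598316821325826 [  9.61242079  -2.37689491 -14.57328057]
```

```bash
python3 -m inch '[[-0.0035,0.0008,-0.0004,0],[-0.0035,0.0008,-0.0003,0],[-0.0033,0.0007,0,0],[0,0,0,0],[0,0,0,0],[0,0,0,0],[0,0,0,0]]'
python3 - <<'E'
from h import *
s=robot.state();print((s["tcp_pos"][:2]-[.5326,-.136])@[-.9758,.2185],s["force"])
a=robot.snapshot("scene")[:,:,::-1];cv2.imwrite("pics/s15.png",cv2.resize(a[170:215,185:235],None,fx=12,fy=12,interpolation=cv2.INTER_CUBIC))
a=robot.snapshot("top")[:,:,::-1];cv2.imwrite("pics/t15.png",cv2.resize(a[260:305,320:370],None,fx=12,fy=12,interpolation=cv2.INTER_CUBIC));cv2.imwrite("pics/t15f.png",a)
E
```

```text
time: 13.22
tcp_pos: [0.4874, -0.1258, 0.0549]
orientation: [3.141, 0.004, 2.923]
force: [11.5, -0.6, -7.4]
opening: 0.011
0.046309832455115656 [11.48648877 -0.62663246 -7.40855665]
```

View pics/s15.png

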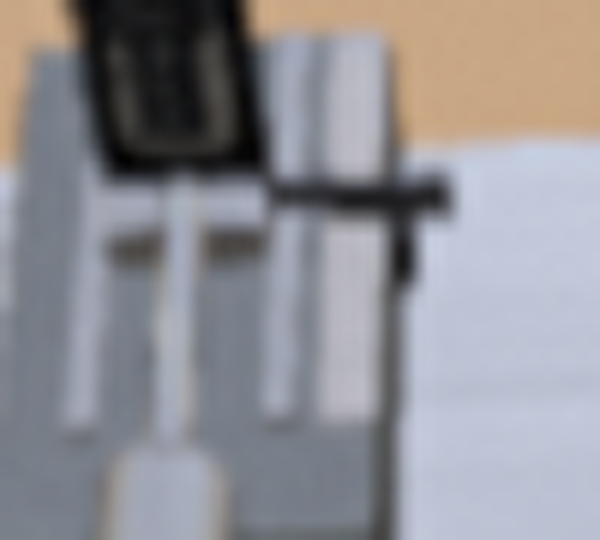

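View pics/t15.png

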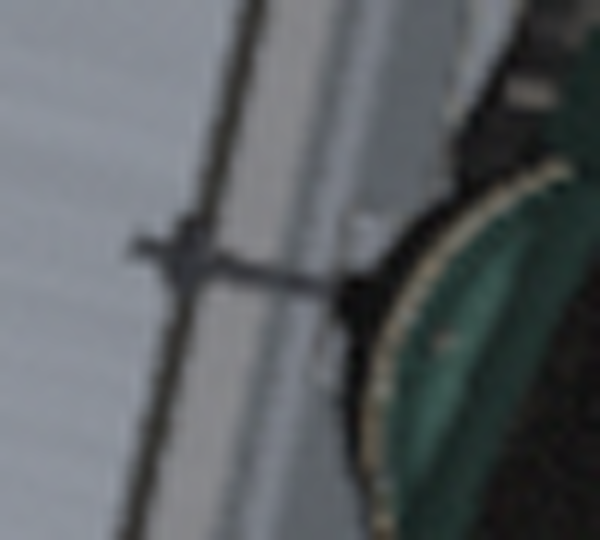

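```bash
cat > m.py <<'E'
from h import *
T=robot.calibration("top");S=robot.calibration("scene")
yaw=-.2203;c,s=np.cos(yaw),np.sin(yaw);A=np.array([.541,.0358])
Wd=lambda x,y,h:[A[0]+c*x-s*y,A[1]+s*x+c*y,h]
def cent(img,cam,y,h,x0):
    # dark centroid along tray x at tray-y (rel. axis), sampled subpixel from image
    xs=np.arange(-.010,.0101,.00025)
    uv=proj(cam,[Wd(x0+x,y,h) for x in xs]).astype(np.float32)
    v=cv2.remap(cv2.cvtColor(img,cv2.COLOR_RGB2GRAY).astype(np.float32),uv[:,0],uv[:,1],cv2.INTER_CUBIC)
    b=np.interp(xs,[xs[0],xs[-1]],[np.median(v[:10]),np.median(v[-10:])]);d=np.clip(b-v-8,0,None)
    k=np.abs(xs)<.008;return (xs[k]*d[k]).sum()/max(d[k].sum(),1e-6)+x0,d.max()
def run(img,cam,name,x0):
    for n,ys,h in(("ptr",(-.150,-.147,-.145,-.143),.065),("mark",(-.138,-.135,-.132,-.130,-.120,-.118),.065),("mark top67",(-.138,-.135,-.132,-.130,-.120,-.118),.067)):
        print(name,n,[f"{1e3*q[0]:.1f}({q[1]:.0f})" for q in (cent(img,cam,y,h,x0) for y in ys)])
E
python3 - <<'E'
from m import *
run(robot.snapshot("scene"),S,"scene",-.0165)
run(robot.snapshot("top"),T,"top",-.0165)
E
```

```text
Traceback (most recent call last):
  File "m.py", line 14, in run
    print(name,n,[f"{1e3*q[0]:.1f}({q[1]:.0f})" for q in (cent(img,cam,y,h,x0) for y in ys)])
                                                         ^^^^^^^^^^^^^^^^^^^^^^^^^^^^^^^^^^
  File "m.py", line 14, in <genexpr>
    print(name,n,[f"{1e3*q[0]:.1f}({q[1]:.0f})" for q in (cent(img,cam,y,h,x0) for y in ys)])
                                                          ~~~~^^^^^^^^^^^^^^^^
  File "m.py", line 11, in cent
    k=np.abs(xs)<.008;return (xs[k]*d[k]).sum()/max(d[k].sum(),1e-6)+x0,d.max()
                              ~~~~~^~~~~
ValueError: operands could not be broadcast together with shapes (64,) (64,81)
```

```bash
sed -i 's/cv2.INTER_CUBIC)$/cv2.INTER_CUBIC).ravel()/' m.py
python3 - <<'E'
from m import *
run(robot.snapshot("scene"),S,"scene",-.0165)
run(robot.snapshot("top"),T,"top",-.0165)
E
```

```text
scene ptr ['-16.9(91)', '-16.7(72)', '-16.4(80)', '-16.0(97)']
scene mark ['-15.1(110)', '-15.0(98)', '-14.7(57)', '-14.0(34)', '-15.0(77)', '-14.4(32)']
scene mark top67 ['-13.2(77)', '-13.1(69)', '-12.8(39)', '-11.9(20)', '-13.2(48)', '-12.1(14)']
top ptr ['-16.3(50)', '-16.4(33)', '-16.5(34)', '-16.6(54)']
top mark ['-17.1(70)', '-16.5(71)', '-17.4(43)', '-16.5(0)', '-16.7(74)', '-16.8(58)']
top mark top67 ['-17.0(70)', '-16.4(70)', '-17.1(48)', '-18.6(2)', '-16.7(75)', '-16.8(62)']
```

Overhead measurement puts the pointer at -16.4 mm and the mark at about -16.8 mm (tray x, relative to the valve axis). I'll make one small correction and then check it holds steady.

```bash
python3 -m inch '[[-0.0004,0.0001,-0.0004,0],[0,0,0,0],[0,0,0,0],[0,0,0,0],[0,0,0,0],[0,0,0,0],[0,0,0,0],[0,0,0,0],[0,0,0,0],[0,0,0,0],[0,0,0,0],[0,0,0,0]]'
python3 - <<'E'
from m import *
s=robot.state();print(s["time"],(s["tcp_pos"][:2]-[.5326,-.136])@[-.9758,.2185],s["force"],s["opening"],np.abs(s["dq"]).max())
a=robot.snapshot("scene");run(a,S,"scene",-.0165);cv2.imwrite("pics/s16.png",cv2.resize(a[150:240,160:300,::-1],None,fx=5,fy=5,interpolation=cv2.INTER_CUBIC))
a=robot.snapshot("top");run(a,T,"top",-.0165);cv2.imwrite("pics/t16.png",cv2.resize(a[210:310,240:370,::-1],None,fx=6,fy=6,interpolation=cv2.INTER_CUBIC)[:600])
E
```

```text
time: 14.47
tcp_pos: [0.4875, -0.1258, 0.0549]
orientation: [3.141, 0.005, 2.923]
force: [12.0, -1.2, -2.3]
opening: 0.0114
14.4667 0.0462228758817694 [11.96632008 -1.18798326 -2.33805986] 0.011447757640357293 0.001590552155321667
scene ptr ['-16.9(91)', '-16.7(72)', '-16.4(79)', '-16.0(95)']
scene mark ['-15.1(109)', '-15.0(100)', '-14.7(57)', '-14.1(31)', '-15.0(79)', '-14.5(32)']
scene mark top67 ['-13.2(77)', '-13.1(70)', '-12.8(39)', '-12.1(18)', '-13.2(49)', '-12.3(14)']
top ptr ['-16.3(50)', '-16.4(35)', '-16.5(34)', '-16.6(51)']
top mark ['-17.1(68)', '-16.5(70)', '-17.2(42)', '-16.5(0)', '-16.8(75)', '-16.9(60)']
top mark top67 ['-17.0(68)', '-16.4(69)', '-17.0(46)', '-18.3(4)', '-16.7(75)', '-16.8(63)']
```

View pics/t16.png

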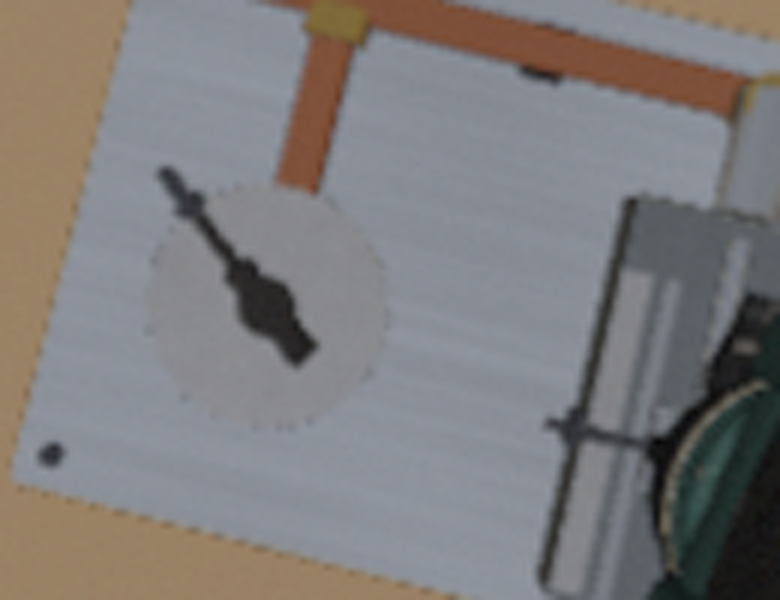

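View pics/s16.png

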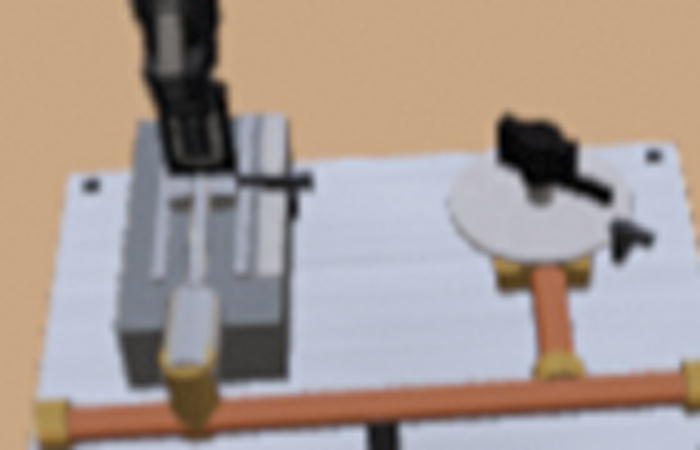

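```bash
python3 -c "
from station import robot
print(robot.close_job()); s=robot.state();print(s['time'],s['tcp_pos'],s['opening'],s['force'])"
```

```text
the job is handed in; nothing more can be done
None
the job is handed in; nothing more can be done
```

I set the valve to its index tab first. Then I pulled the bleed slide about 46 mm to the mark and handed the job in at about 14.6 s, with the gripper still holding it.

- **Valve:** after the turn of about 0.74 rad, the wrist picture showed the pointer nose and index tab in exactly the same columns. The top view showed them still in line after release and after the slide was pulled.
- **Slide:** the top view put the pointer within about 0.4 mm of the mark, and that did not change over the last second. Grip opening was 11 mm and the spring load about 12 N.
- **Other objects:** I didn't touch the jug, cassette, jar or brush. I didn't check their positions again at the end.

**What failed or disagreed:**
- **TCP offset:** my first pinch on the valve closed on nothing. Two cameras showed the fingertips about 37 mm behind the reported TCP, so I went deeper by that amount, and both grips then held.
- **Pull distance:** estimates of home-to-mark travel ranged from 46.5 to 49.4 mm. I set the slide by comparing pointer and mark directly from above.
- **Side view:** the scene camera's raw readings put the pointer about 1.5 mm past the mark. Allowing for the heights of the two parts, I estimate that at within 0.5 mm.
- **Last correction:** the final 0.4 mm pull made no measurable difference.

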